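# Key the coral mount into the turntable hub and hold it for the set screw

### The job

Swing the red keeper bar shut over the hub's flange until it clicks behind its spring catch. Then lift the white-coral mount by its dark wooden block out of the rack, put its steel shaft into the brass hub, turn it until the key slips into the keyway, and push it fully home so that its collar sits on the hub. A spring in the hub pushes back: finish while still gripping the wooden block and pressing the mount home, so that a colleague can tighten the set screw; do not let go, leave the keeper shut, and do not knock the fossil mount or the other small things about.

Things in the scene. Friction and masses are not known exactly. Their poses are not given: they have to be found in the camera images.
- fixture: Plywood assembly board, 200 (x) x 190 (y) x 18 mm thick, fixed to the table; origin at the centre of its underside, z up. The hub stands on its centre, its axis vertical through the board's origin: a steel flange 84 mm across, top 28 mm above the table, and on it a brass boss about 54 mm across, top 60 mm above the table. The hub does not turn.
- hub_mouth (a point): Centre of the bore (22 mm diameter, vertical, over 40 mm deep) in the boss's flat top face, 60 mm above the table; axes are the board's, not the keyway's.
- hub_keyway (a point): A point on the hub's axis at the flange's height, 28 mm above the table; axes are the board's. One keyway, a slot 12 mm wide over the boss's full height, leads from the bore out through its side. It points along the board's +x turned by up to 0.45 rad either way, different each time: find it by turning the shaft, key resting on the boss, or by the white mark on the flange.
- hub_plate (a joint): Black sprung plate inside the bore, travel in m: 0 = up, its top then 22 mm below the hub's top face; the shaft's tip pushes it down, 0.014 when the mount is fully home. The spring pushes up with about 2 N at first and 7 N when home, so the mount rises if let go.
- keeper (a joint): Red keeper bar, angle in rad about its vertical pivot: 0 = shut on its stop, the bar pointing from the pivot along the board's -y over the flange; grows as it swings open towards the board's -x, up to 1.3. Starts at 0.7 to 1.1. Light friction holds it anywhere. A spring ball from 0.16 rad on takes about 4 N at the knob to pass; past its top (0.08 rad) it pushes the bar shut.
- keeper_hinge (a point): Axis of the keeper bar's vertical pivot, at x = -34, y = 70 mm in the board's frame, 36 mm above the table; it turns with the bar.
- keeper_knob (a point): Grip point of the black round knob that stands at the end of the keeper bar, 130 mm from the pivot, 64 mm above the table. Knob: vertical cylinder 16 mm in diameter, top 76 mm above the table; the red bar below it, 12 mm thick, has its top at 42 mm.
- rack: Wooden rack block, 170 (x) x 75 (y) x 50 mm high, fixed; origin at the centre of its underside. Two holes, at x = -45 and +45 mm, in which the two mounts stand, each hanging on its collar; which is where differs. Mounts lift straight up, by 36 mm, to come free.
- coral_mount: Mount to fit: white coral on a dark wooden block on a steel shaft, upright in the rack, 0.11 to 0.23 kg. Origin at the shaft's lower tip, x towards the key. From the tip: shaft 20 mm dia., 36 mm long, lowest 7 mm tapered to 12 mm dia.; key on its +x side, 8 mm wide, out to 16 mm from the axis, from 12 up to 36 mm; collar 44 mm dia., 36 to 42 mm. Home: origin 36 mm below the hub's top face.
- coral_grip (a point): Grip point of the coral mount, on its axis, 64 mm above its tip: the middle of the wooden block, 52 mm (mount's x) x 24 mm (y, grip across this), which reaches from 42 to 76 mm above the tip. The coral on it, up to 99 mm, stays within the block's outline. Red marks on collar and block show the key's side.
- coral_collar (a point): Centre of the underside of the coral mount's collar, 36 mm above its tip; meets the hub's top face when home.
- fossil_mount: A mount of the same shape on a pale wooden block with a dark fossil, in the rack's other hole; leave it there. Origin at its lower tip.
- sand_jar: Glass jar with cork, 48 mm across, 85 mm high; a bystander. Origin under its centre.
- amber_bottle: Small amber bottle, 36 mm across, 75 mm high; a bystander. Origin under its centre.
- slide_box: Orange box, 55 x 85 x 22 mm; a bystander. Origin under its centre.
- light_meter: Flat metal meter, 70 x 120 x 30 mm; a bystander. Origin under its centre.
- dust_brush: Brush, 160 mm long, lying down; a bystander. Origin under its centre.
- white_shell: White shell, 52 mm across, 20 mm high; a bystander. Origin under its centre.
- pin_dish: White dish, 76 mm across, 25 mm high; a bystander. Origin under its centre.
Not all that is in view belongs to the job. Leave any blue look-alike of the coral_mount alone.

How it is judged:
By the outcome, as a careful person would: the job done as asked, in the order asked, and still so for the second after the job is handed in, while the arm keeps its last pose, push and grip.
It also fails if it takes over 61 s, if anything falls off the work surface, if the arm or the gripper's body presses on something with over 40 N, if the wrist force passes 120 N, or if a joint passes its speed limit or range.

### The arm

A 6-joint arm with a two-finger parallel gripper is mounted at the origin on the work surface. World frame = base frame: x ahead of the robot, y to its left, z up, the work surface at z = 0. Lengths are in m, angles in rad, forces in N, time in s.
With the tool pointing down it reaches from about 0.425 to 0.925 m from the base axis. Payload 12.5 kg.
Tool frame: the origin (TCP) lies between the finger pads, 19 mm behind the fingertips; this is the grasp point; z points along the fingers, y is the line along which they close (so a half turn about z gives the same grasp; the last joint's range is limited). The gripper opens to 85 mm and grips with 20 to 120 N. Pads are 22 mm wide; open, the fingers measure 114 mm over their backs; the gripper's body (76 mm by 85 mm) begins 54 mm behind the grasp point. The pads swing forward as they close: fully open they stand 13 mm farther back than shut.
Start: joints at [1.025, 0.491, 1.559, -0, 1.092, -0.106], TCP at [0.266, 0.566, 0.25] pointing down, gripper open.
Joint ranges: [-3.1, 3.1], [-0.84, 2.19], [0.05, 2.79], [-1.13, 4.28], [0.06, 2.93], [-2.69, 2.69]. Speed limits (rad/s): [2.22, 2.22, 2.79, 3.14, 3.14, 3.14].

### API

Orientations are given as a unit quaternion [x, y, z, w].
In Python, from workcell import goto, move_straight, goto_joints, gripper_to, sleep, ik, read_state, snapshot, MotionError, job_done gives the robot as it stands. Calls block until the motion is done:
- goto(position, orientation): joint-space move of the TCP to a pose.
- move_straight(position, frame=None, vel=0.15, threshold=None): straight line of the TCP; frame=None keeps the orientation; vel is the mean speed in m/s. With threshold (N) it stops when the force on the tool has changed by that much, and returns True; else False.
- goto_joints(angles): joint-space move.
- gripper_to(opening, newtons=None): finger opening in m; newtons is the grip in N (None keeps the last); returns when the fingers have stopped.
- sleep(seconds).
- ik(position, orientation): joint angles nearest the present ones, or None.
- read_state(): the state.
- snapshot(name): name is "side" or "top" or "wrist"; returns a dict with "pixels" (420x560x3 uint8, red, green, blue), "range_z" (420x560 float32, m along the optical axis (not along the pixel's ray), 0 where there is no reading), "camera_matrix" (3x3 intrinsics, pixels), "cam_to_world" (4x4, takes a point from camera to world coordinates). Camera axes: x right, y down, z forward; pixel columns grow to the right and rows downward; lengths in m; the calibration is good to about 2 mm. The wrist camera is an equidistant fisheye: a pixel r from the principal point sees the ray r / f radians off the axis. A picture is of the moment at which its call begins.
A pose or a line that the arm cannot do raises MotionError and nothing moves.
- job_done(): hands the job in; it is judged then, once.
The state is a dict: "time": time; "joints": joint angles; "joint_vel": joint speeds; "joint_efforts": joint torques, N m; "ee_pos": TCP position; "ee_rot": TCP orientation; "contact_force": force on the tool from outside, world axes, zero at the start; "wrist_torque": the same for the moment, N m; "gripper_width": finger opening in m; "gripper_force": force on a finger pad.
Only numpy, scipy, OpenCV 4.12 (cv2) and the standard library are available. Lean on these libraries where they do the work, as an engineer would, in place of code of your own. Each camera call takes 0.05 s, during which the arm holds its last target. There are 200 camera calls.

## Working session

There is one attempt and no reset: what is moved stays moved. The work goes in short steps, each a Python script; the robot and the scene stay as the last script left them, time stands still between calls to the robot, and variables do not carry over. Pictures are saved under pics/ and viewed, at most 10 in all, crops included, and the job is handed in when it is done.

```bash
ls; mkdir -p pics; cat > h.py <<'E'
import numpy as np, cv2
from workcell import *
def snap(n,f):
    s=snapshot(n); cv2.imwrite(f'pics/{f}.png',s['pixels'][:,:,::-1]); np.savez(f'pics/{f}.npz',**s); return s
def cloud(s):
    K=s['camera_matrix'];z=s['range_z'];v,u=np.mgrid[:420,:560]
    p=np.stack([(u-K[0,2])/K[0,0]*z,(v-K[1,2])/K[1,1]*z,z],-1)
    return p@s['cam_to_world'][:3,:3].T+s['cam_to_world'][:3,3]
E
python3 - <<'E'
from h import *
for n in ('side','top'):
    s=snap(n,n+'0'); print(n,s['camera_matrix'].tolist(),s['cam_to_world'].round(3).tolist())
print(read_state())
a=cv2.imread('pics/side0.png');b=cv2.imread('pics/top0.png')
E
```

```text
pics
side [[411.3328043752935, 0.0, 283.2919881729625], [0.0, 411.3328043752935, 209.4772236373078], [0.0, 0.0, 1.0]] [[0.999, -0.015, 0.043, 0.545], [-0.043, -0.59, 0.806, -0.897], [0.013, -0.807, -0.59, 0.705], [0.0, 0.0, 0.0, 1.0]]
top [[397.7978828206868, 0.0, 281.6807908549739], [0.0, 397.7978828206868, 209.51996269500333], [0.0, 0.0, 1.0]] [[0.014, -0.99, 0.14, 0.415], [-1.0, -0.015, -0.004, -0.019], [0.006, -0.14, -0.99, 1.29], [0.0, 0.0, 0.0, 1.0]]
{'time': 0.1, 'joints': array([ 1.02537154e+00,  4.91478246e-01,  1.55943458e+00,  2.51333584e-06,
        1.09171747e+00, -1.05633681e-01]), 'joint_vel': array([-0.00109601, -0.00105496, -0.0014272 ,  0.00142536,  0.00069837,
       -0.000801  ]), 'joint_efforts': array([ 2.12137915e-03, -6.19446659e+01, -2.62029791e+01, -5.67678921e-05,
        2.85540511e-03,  1.40292548e-05]), 'ee_pos': array([0.26598446, 0.56534903, 0.24948337]), 'ee_rot': array([ 2.18128230e-01,  9.75919979e-01, -4.91217576e-04, -1.66980886e-04]), 'contact_force': array([ 0.77800186, -0.15839294,  0.10691726]), 'wrist_torque': array([0.01142155, 0.04463472, 0.01265508]), 'gripper_force': 0.0, 'gripper_width': 0.08528954961487131}
```

View pics/top0.png

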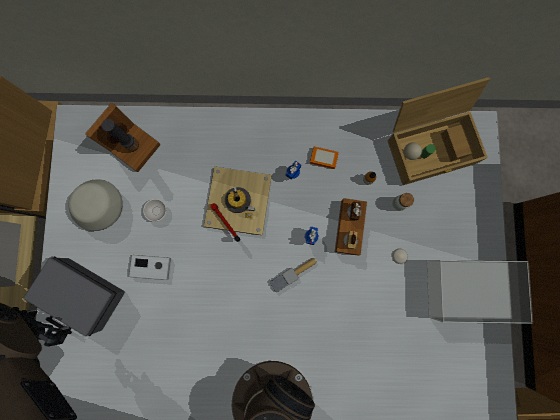

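View pics/side0.png

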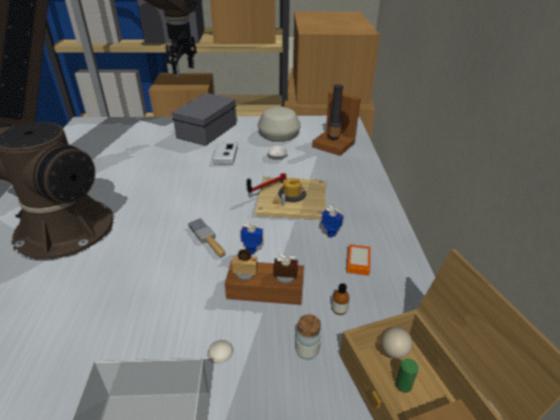

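The top view shows the board around (237,200), the keeper pivot at (213,207), its knob at (237,239), and the rack at (352,226). The dark coral block is at (355,211), the fossil at (351,239), and the blue decoys at (293,170) and (312,236). The side view agrees.

```bash
python3 - <<'E'
from h import *
t=cv2.imread('pics/top0.png');s=cv2.imread('pics/side0.png')
f=lambda im,x0,y0,w,h,k:cv2.resize(im[y0:y0+h,x0:x0+w],None,fx=k,fy=k,interpolation=cv2.INTER_CUBIC)
A=f(t,198,160,80,85,5);B=f(t,325,190,50,72,5)
C=np.zeros((425,800,3),np.uint8);C[:425,:400]=A;C[:360,410:660]=B
cv2.imwrite('pics/c1.png',C)
D=np.zeros((590,800,3),np.uint8);a=f(s,240,165,100,60,5);b=f(s,220,240,95,65,5)
D[:300,:500]=a; D[300:590,:475]=b[:290]; cv2.imwrite('pics/c2.png',D)
# board via cloud: z in 14..22mm
c=cloud(np.load('pics/top0.npz')); z=c[...,2]
def rect(m,r):
    x0,y0,w,h=r; mm=np.zeros_like(m);mm[y0:y0+h,x0:x0+w]=1; p=c[m&(mm>0)][:,:2]
    return cv2.minAreaRect((p*1000).astype(np.float32)),len(p)
print('board',rect((z>.012)&(z<.024),(195,160,85,85)))
print('boss',rect((z>.054)&(z<.066),(215,180,45,35)))
print('rack',rect((z>.042)&(z<.056),(325,190,50,72)))
for nm,r in(('up',(345,195,22,25)),('low',(340,226,25,22))): print(nm,rect((z>.075)&(z<.2),r))
print('knob',rect((z>.066)&(z<.085),(228,228,20,20)))
E
```

```text
board (((624.7217407226562, 120.54901123046875), (190.3885955810547, 200.3650360107422), 82.47791290283203), 2810)
boss (((624.2573852539062, 119.60639953613281), (52.546627044677734, 51.21656036376953), 45.77568817138672), 178)
rack (((542.404541015625, -242.52821350097656), (76.04193115234375, 170.5631103515625), 82.2923812866211), 939)
up (((586.6411743164062, -248.21881103515625), (24.554567337036133, 52.02777099609375), 82.47982788085938), 149)
low (((497.64031982421875, -236.0196990966797), (24.079212188720703, 50.56536865234375), 82.2728500366211), 145)
knob (((497.068603515625, 115.08653259277344), (12.313652992248535, 12.448633193969727), 87.51495361328125), 22)
```

View pics/c1.png

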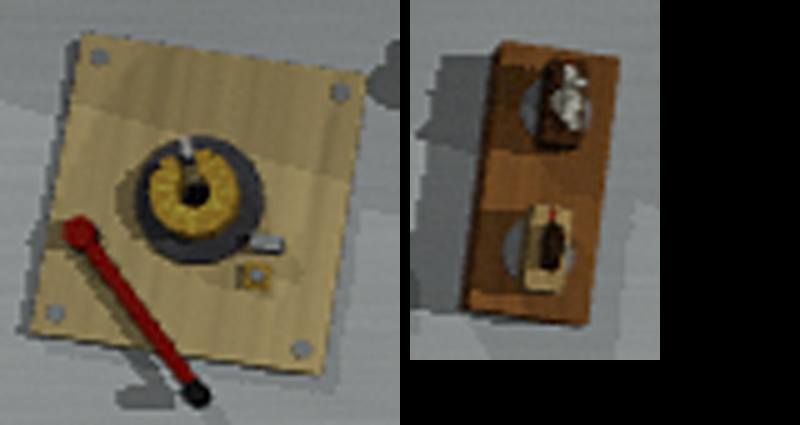

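View pics/c2.png

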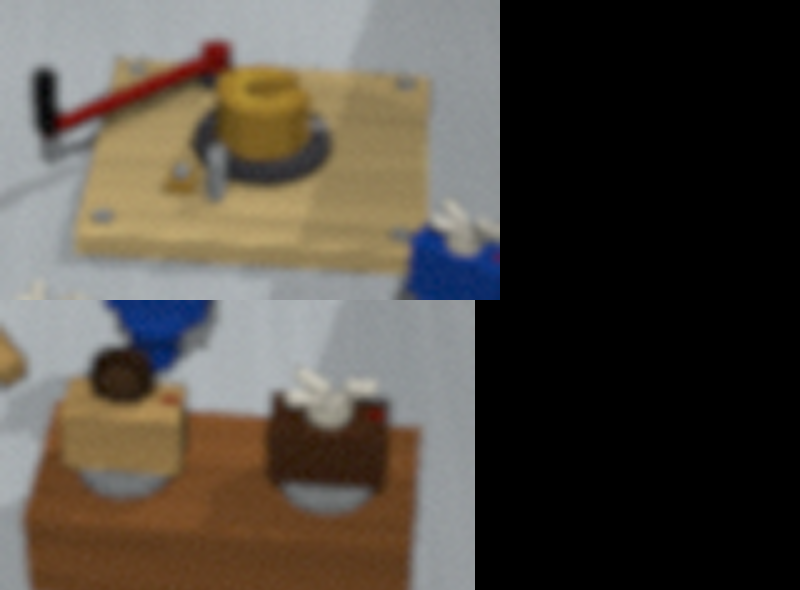

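The crops show the white mark on the flange at (187,147) in c1, the boss centre at (195,192), the pivot at (80,232), the knob at (197,393) and the catch post at (267,243). The coral block's red mark is on its world +x side. The top-view geometry is self-consistent: the pivot-to-knob distance is 130 mm. I'll cross-check against the side view, then shut the keeper.

```bash
cat >> h.py <<'E'
YAW=np.deg2rad(-7.6); B=np.array([.6245,.1201])
R=lambda a:np.array([[np.cos(a),-np.sin(a)],[np.sin(a),np.cos(a)]])
bd=lambda x,y:B+R(YAW)@[x,y]
PIV=bd(-.034,.070)
def q(phi): a=(phi+np.pi/2)/2; return [np.cos(a),np.sin(a),0,0]
knob=lambda th:PIV+R(YAW-th)@[0,-.130]
def pix(s,u,v,z):
    K=s['camera_matrix'];T=s['cam_to_world'];d=T[:3,:3]@[(u-K[0,2])/K[0,0],(v-K[1,2])/K[1,1],1]
    return T[:3,3]+d*(z-T[2,3])/d[2]
E
python3 - <<'E'
from h import *
t=np.load('pics/top0.npz');s=np.load('pics/side0.npz');ct=cloud(t);cs=cloud(s)
m=pix(t,235.4,189.4,.028);print('mark',m, 'keyway yaw',np.arctan2(m[1]-B[1],m[0]-B[0]))
k=pix(t,198+187/5,160+163/5,.06);print('slot',np.arctan2(k[1]-B[1],k[0]-B[0]))
for nm,c in(('top',ct),('side',cs)):
  for o,ctr,r,z0,z1 in(('boss',B,.035,.05,.07),('knob',(.497,.115),.014,.066,.085),('coral',(.5866,-.2482),.04,.08,.098),('coraltop',(.5866,-.2482),.04,.1,.13),('catch',bd(-.03,-.045),.03,.034,.07),('rack',(.542,-.2425),.03,.03,.07)):
    d=np.hypot(c[...,0]-ctr[0],c[...,1]-ctr[1])
    p=c[(d<r)&(c[...,2]>z0)&(c[...,2]<z1)]
    if len(p): print(nm,o,len(p),'med',np.median(p,0).round(4),'mid',((p.min(0)+p.max(0))/2).round(4),'z95',np.percentile(p[:,2],90).round(4))
v=np.array([.4971,.1151])-PIV; th=YAW-(np.arctan2(v[1],v[0])+np.pi/2); print('theta',th,np.hypot(*v))
assert .6<th<1.15 and abs(np.hypot(*v)-.13)<.004
p=knob(th)
goto([*p,.25],q(YAW-th)); move_straight([*p,.13],vel=.2)
print(move_straight([*p,.068],vel=.1,threshold=8)); gripper_to(.026,20)
print(read_state()['contact_force'],read_state()['gripper_width'],read_state()['time'])
snap('wrist','w1')
E
```

```text
mark [0.65695584 0.12696785 0.028     ] keyway yaw 0.20852971397312065
slot 0.17593946641229827
top boss 182 med [0.6201 0.1172 0.0595] mid [0.6235 0.1194 0.058 ] z95 0.0634
top knob 22 med [0.4971 0.1151 0.0749] mid [0.4971 0.1151 0.0726] z95 0.0782
top coral 103 med [ 0.5838 -0.2436  0.09  ] mid [ 0.5858 -0.248   0.0894] z95 0.0936
top coraltop 34 med [ 0.5865 -0.2472  0.1086] mid [ 0.5877 -0.2487  0.1091] z95 0.1115
top catch 32 med [0.598  0.0805 0.0441] mid [0.6023 0.0856 0.0492] z95 0.0569
top rack 230 med [ 0.5444 -0.2405  0.0499] mid [ 0.5448 -0.2425  0.0558] z95 0.0535
side boss 177 med [0.6241 0.1138 0.0573] mid [0.6232 0.1203 0.0556] z95 0.0595
side knob 24 med [0.4981 0.1133 0.0728] mid [0.4966 0.1161 0.0709] z95 0.0746
side coral 225 med [ 0.5867 -0.2546  0.0886] mid [ 0.5862 -0.2465  0.0889] z95 0.0913
side coraltop 64 med [ 0.5825 -0.2493  0.1051] mid [ 0.587  -0.2491  0.1062] z95 0.1101
side catch 49 med [0.6021 0.0943 0.0427] mid [0.6013 0.0843 0.0475] z95 0.0551
side rack 389 med [ 0.5412 -0.2481  0.0491] mid [ 0.5402 -0.2428  0.057 ] z95 0.0578
theta 0.7843843225459557 0.12970121263574366
False
[0.4416124  0.62944703 0.55472726] 0.02605665775301591 4.0583
```

View pics/w1.png

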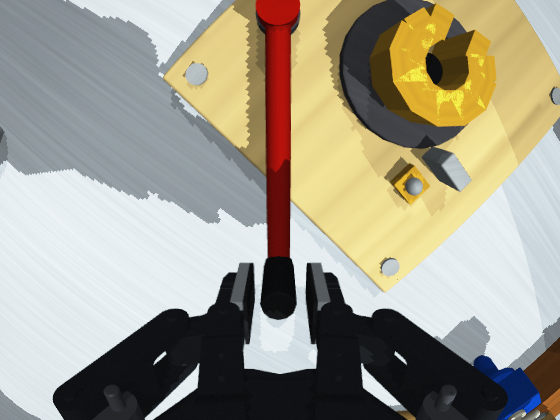

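The knob sits centred between the fingers at (278,290), and the post and ball catch are visible ahead. Next I swing it shut.

```bash
python3 - <<'E'
from h import *
hit=False
for th in np.r_[np.linspace(.70,.2,7),np.linspace(.14,-.04,4)]:
    p=PIV+R(YAW-th)@[0,-.132]
    hit=move_straight([*p,.071],q(YAW-th),vel=.09,threshold=25)
    st=read_state(); print(round(th,3),hit,st['contact_force'].round(1),round(st['time'],2))
    if hit: break
s=snap('top','t2');w=snap('wrist','w2')
c=cv2.resize(s['pixels'][160:245,198:278,::-1],None,fx=4,fy=4,interpolation=cv2.INTER_CUBIC)
cv2.imwrite('pics/c3.png',np.hstack([np.vstack([c,np.zeros((80,320,3),np.uint8)]),cv2.resize(w['pixels'][:,:,::-1],(480,420))[:420]]))
E
```

```text
0.7 False [ 0.7  0.3 -1. ] 4.38
0.617 False [-0.5  1.6 -0.6] 4.66
0.533 False [0.2 0.3 0.4] 4.93
0.45 False [ 0.4  0.1 -0.2] 5.21
0.367 False [-0.8  0.2  0.2] 5.48
0.283 False [ 0.2 -0.1 -0.1] 5.76
0.2 False [0.1 0.1 0.2] 6.03
0.14 False [-0.6  0.1 -0.3] 6.28
0.08 False [-0.1 -0.5  0.8] 6.53
0.02 False [-0.3 -0.1  0.2] 6.78
-0.04 False [-0.8  0.5 -0.1] 7.03
```

View pics/c3.png

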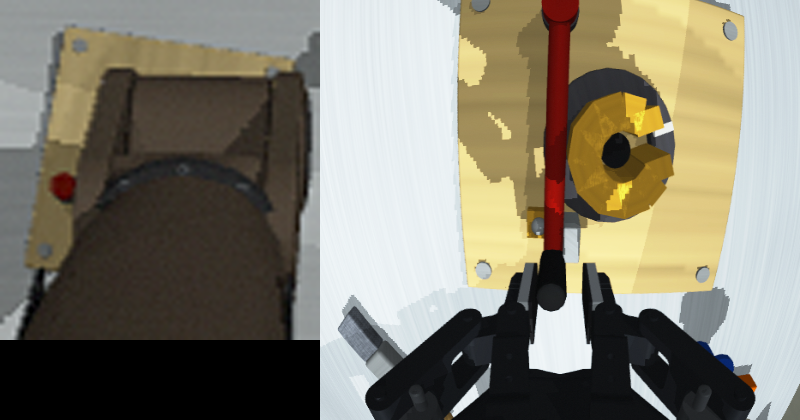

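The bar lies against the post with the ball behind it at wrist crop (540,225). I'll press lightly to confirm, retreat, check the angle, and grasp the coral block.

```bash
python3 - <<'E'
from h import *
p=PIV+R(YAW+.1)@[0,-.132]; print('stop hit',move_straight([*p,.071],q(YAW),vel=.03,threshold=9),read_state()['contact_force'].round(1),read_state()['ee_pos'].round(4))
p=PIV+R(YAW+.03)@[0,-.132]; move_straight([*p,.071],vel=.05)
move_straight([*p,.2],vel=.25); gripper_to(.055)
P=np.array([.5866,-.2484]); ph=YAW-np.pi/2
goto([*P,.2],q(ph))
s=snap('top','t3');c=cloud(s)
k=knob(0);d=np.hypot(c[...,0]-k[0],c[...,1]-k[1]);pp=c[(d<.03)&(c[...,2]>.066)&(c[...,2]<.085)].mean(0)
print('knob',pp,'exp shut',k); v=pp[:2]-PIV; print('theta',YAW-(np.arctan2(v[1],v[0])+np.pi/2))
print(move_straight([*P,.078],vel=.15,threshold=8)); gripper_to(.0,45)
st=read_state();print(st['gripper_width'],st['gripper_force'],st['contact_force'],st['time'])
E
```

```text
stop hit True [-2.8 -0.3  1.7] [0.5879 0.0624 0.0704]
knob [0.58236073 0.06520539 0.07458651] exp shut [0.58286329 0.06512378]
theta 0.003915274346637715
False
0.023328749186783074 45.097745060920715 [-0.38403698  0.83389037  6.46313554] 11.2333
```

Keeper shut (θ≈0.004) and the block is held. Next I lift it, carry it over the hub and lower until contact.

```bash
python3 - <<'E'
from h import *
P=[.5866,-.2484]
print(move_straight([*P,.13],vel=.1,threshold=20)); move_straight([*P,.21],vel=.2)
print(read_state()['contact_force'].round(2),read_state()['gripper_width'])
ky=.19
goto([*B,.21],q(ky-np.pi/2)); w=snap('side','s4')
move_straight([*B,.135],vel=.1)
f0=read_state()['contact_force']
h=move_straight([*B,.104],vel=.03,threshold=5)
st=read_state();print(h,st['ee_pos'].round(4),(st['contact_force']-f0).round(2),st['wrist_torque'].round(2),st['gripper_width'],st['time'])
w=snap('wrist','w4'); s=snap('side','s5')
a=cv2.resize(s['pixels'][130:230,230:350,::-1],(480,400),interpolation=cv2.INTER_CUBIC)
b=cv2.resize(w['pixels'][:300,160:460,::-1],(320,320))
o=np.zeros((400,800,3),np.uint8);o[:,:480]=a;o[:320,480:]=b;cv2.imwrite('pics/c5.png',o)
E
```

```text
False
[ 0.25  0.08 -2.38] 0.02323724795846465
True [0.6245 0.1207 0.1061] [ 1.15  0.77 -0.1 ] [ 0.22 -0.3   0.01] 0.023458146437395477 15.6583
```

View pics/c5.png

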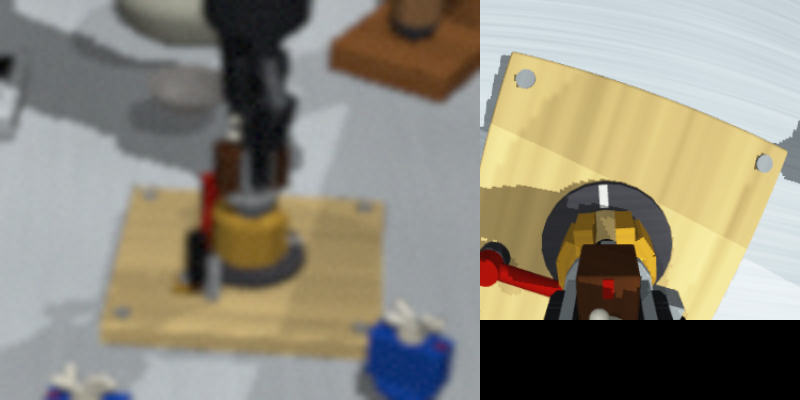

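The wrist view shows the key side in line with the slot (605,225) and white mark (603,195). The height of 0.106 m is below the 0.112 m where the key would rest on the boss, so the key is in the keyway. Pressing home.

```bash
python3 - <<'E'
from h import *
gripper_to(0,80)
for z in (.100,.094,.090,.088,.0865,.085):
    h=move_straight([*B,z],vel=.02,threshold=18)
    st=read_state();print(z,h,st['ee_pos'].round(4),st['contact_force'].round(1),st['wrist_torque'].round(2),round(st['gripper_width'],4),round(st['time'],1))
    if h or st['contact_force'][2]>18: break
E
```

```text
0.1 False [0.6246 0.1205 0.1   ] [0.9 6.  0. ] [ 1.02 -0.29 -0.06] 0.0229 16.4
0.094 False [0.6247 0.1205 0.0942] [0.8 5.7 2.5] [ 1.04 -0.13  0.02] 0.0226 16.9
0.09 False [0.6247 0.1205 0.0903] [0.9 6.1 4.6] [ 1.07 -0.07  0.03] 0.023 17.2
0.088 False [0.6248 0.1205 0.0891] [-0.7  5.  11.8] [ 0.98  0.42 -0.02] 0.023 17.5
0.0865 False [0.6248 0.1206 0.089 ] [-6.9  5.  25.2] [ 0.78  1.24 -0.03] 0.0228 17.7
```

```bash
python3 - <<'E'
from h import *
st=read_state();print(st['ee_pos'].round(4),st['contact_force'].round(1))
move_straight([B[0],B[1]+.0008,.0865],vel=.02)
sleep(.3);st=read_state();print(st['ee_pos'].round(4),st['contact_force'].round(1),st['wrist_torque'].round(2))
w=snap('wrist','w6'); s=snap('side','s6'); t=snap('top','t6')
a=cv2.resize(s['pixels'][160:220,250:330,::-1],(480,360),interpolation=cv2.INTER_CUBIC)
b=cv2.resize(w['pixels'][:300,160:460,::-1],(320,320))
o=np.zeros((360,800,3),np.uint8);o[:,:480]=a;o[:320,480:]=b;cv2.imwrite('pics/c6.png',o)
E
```

```text
[0.6248 0.1206 0.089 ] [-6.9  5.  25.2]
[0.6248 0.1206 0.089 ] [-8.  -0.  25.8] [0.   1.19 0.02]
```

View pics/c6.png

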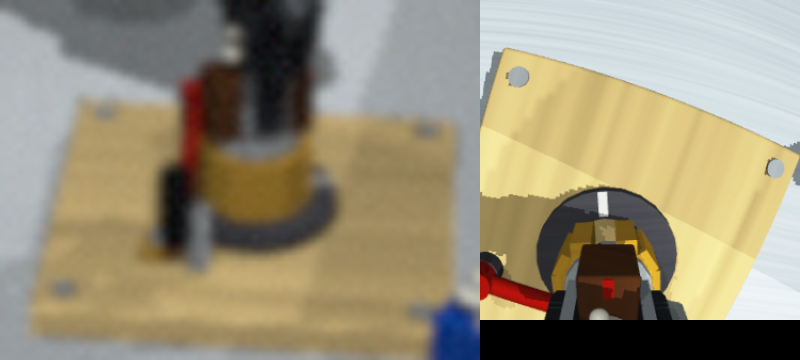

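The collar sits on the boss and the keeper is shut. There is a residual sideways force in x, so I relieve it and check whether the mount settles further.

```bash
python3 - <<'E'
from h import *
def show(l): st=read_state();print(l,st['ee_pos'].round(4),st['ee_rot'].round(4),st['contact_force'].round(1),st['wrist_torque'].round(2),round(st['time'],1))
show(0)
for dx in (-.0006,-.0012):
    move_straight([B[0]+dx,B[1]+.0008,.0865],vel=.02); sleep(.2); show(dx)
print(q(.19-np.pi/2))
E
```

```text
0 [0.6249 0.1206 0.089 ] [ 9.955e-01  9.490e-02  9.000e-04 -2.000e-04] [-6.6  0.  25.7] [-0.04  1.25  0.05] 18.4
-0.0006 [0.6248 0.1206 0.089 ] [ 9.955e-01  9.490e-02  1.500e-03 -2.000e-04] [-3.3 -1.1 24.4] [-0.02  0.76  0.01] 18.9
-0.0012 [0.6248 0.1206 0.089 ] [ 9.955e-01  9.490e-02  2.200e-03 -2.000e-04] [-0.5 -0.9 22.2] [-0.02  0.32 -0.  ] 19.3
[np.float64(0.9954908927552453), np.float64(0.09485716863455727), 0, 0]
```

```bash
python3 - <<'E'
from h import *
def show(l): st=read_state();print(l,st['ee_pos'].round(4),st['contact_force'].round(1),st['wrist_torque'].round(2),round(st['gripper_width'],4),round(st['time'],1))
p=[B[0]-.0012,B[1]+.0006]
for dy,z in((0,.0855),(.05,.0855),(-.05,.0855),(0,.086)):
    move_straight([*p,z],q(.19+dy-np.pi/2),vel=.02); sleep(.15); show((dy,z))
# block top height: side depth, rack vs now
for n,ctr in(('side0',(.5866,-.2484)),('s6',B)):
    c=cloud(np.load(f'pics/{n}.npz'));d=(c[...,:2]-ctr)@R(YAW if n=='side0' else .19)
    m=(abs(d[...,0])<.024)&(abs(d[...,0])>.014)&(abs(d[...,1])<.013)&(c[...,2]>.06)&(c[...,2]<.11)
    print(n,m.sum(),np.percentile(c[m][:,2],[50,80,90,95]).round(4))
E
```

```text
(0, 0.0855) [0.6248 0.1206 0.089 ] [-4.1  0.  31.5] [ 0.21  0.87 -0.  ] 0.0227 19.7
(0.05, 0.0855) [0.6249 0.1207 0.089 ] [-3.5  1.2 31.1] [0.26 0.84 0.3 ] 0.0228 20.1
(-0.05, 0.0855) [0.6251 0.1211 0.089 ] [-1.9  5.2 30.8] [ 0.66  0.69 -0.1 ] 0.0228 20.5
(0, 0.086) [0.625 0.121 0.089] [-0.9  3.6 24.9] [0.74 0.46 0.19] 0.0231 20.9
side0 157 [0.0867 0.0897 0.0911 0.1032]
s6 67 [0.0855 0.0976 0.0987 0.0994]
```

```bash
python3 -c "
from workcell import *
sleep(.3);st=read_state();print(st['ee_pos'],st['contact_force'],st['gripper_force']);print(job_done())"
```

```text
[0.62498063 0.12103072 0.08904261] [-0.48470005  4.23550654 25.77746523] 85.7647955417633
the job is handed in; nothing more can be done
None
```

I shut the keeper bar behind its catch (measured angle 0.004 rad) and put the coral mount in the hub with its key in the keyway. The job is handed in with the mount still gripped and pressed home at about 26 N; it stopped 1 mm above the computed height but went no lower under 31 N and a small twist, so I took the collar as seated.

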